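# Shaker off, tube block pressed home into the platform corner

## Task

First switch the shaker off by turning its knob anticlockwise all the way to its end stop; leave the metal tube block alone until then. Then bring the block into the corner of the shaker's platform, flat on the platform and flush against both stops at once, and keep it firmly pressed there so that it can be clamped: finish while still holding it against both stops, without letting go. Do not disturb the glassware, bottle and box standing around the shaker.

Things in the scene. Friction and masses are not known exactly. Their poses are not given: they have to be found in the camera images.
- shaker: Fixed white laboratory shaker, 210 (x) by 340 (y) mm. Origin at the centre of its underside on the bench, z up; +x roughly away from the robot, +y to its left (yaw within 0.35 rad). Knob panel at its right (-y) end, 55 mm above the bench; the rest is an aluminium platform, 200 (x) by 250 (y) mm, top 68 mm above the bench, with steel stops along its far (+x) and left (+y) edges only.
- corner (a point): Inner corner where the faces of the two stops meet, on the platform's top surface (shaker frame 90, 155, 68 mm). Axes as the shaker's: the back stop's face is its plane x = 0, the side stop's face its plane y = 0; the room for the block is at negative x and y.
- back_stop: Fixed steel bar along the platform's far edge: 10 mm thick, 250 mm long along the shaker's y, 30 mm high above the platform. Origin at the centre of its underside, on the platform. The block rubs on platform and stops with a friction coefficient of 0.45 to 0.75, so sliding along one stop while pressed to it takes a real push.
- side_stop: Fixed steel bar along the platform's left edge: 10 mm thick, 190 mm long along the shaker's x, 30 mm high above the platform. Origin at the centre of its underside, on the platform.
- knob (a joint): Angle of the shaker's knob in rad: 0 is the end stop fully anticlockwise seen from above (off), growing clockwise; it starts 0.6 to 1.4 rad clockwise of the stop. It turns about the vertical with light friction (0.04 N m) and stays where it is left.
- knob_grip (a point): Point on the knob's vertical axis, 37 mm above the panel, 92 above the bench, at shaker frame (-20, -130) mm; turns with the knob. The knob's grip is an upright bar, 42 mm long (this x axis), 14 thick (y), from 14 to 44 mm above the panel, on a 44 mm disc. At joint 0 the bar lies along the shaker's x.
- block: Loose aluminium tube block, 0.35 to 0.6 kg, lying on the platform: 60 (x) by 90 (y) by 35 mm high, with a lifting rib on the middle of its top: 14 mm thick (x), 60 long (y), its top 68 mm above the underside. Origin at the underside's centre, z up. Starts within 0.35 rad of the shaker's yaw. Home as it lies (long side to the back stop), its origin is 30 mm from the back, 45 from the side stop's face.
- bottle: Bystander: amber glass bottle, diameter 64, height 150 mm, on the bench off the shaker's left end. Origin at the centre of its underside.
- flask: Bystander: conical glass flask, diameter 76, height 110 mm, on the bench off the shaker's left end. Origin at the centre of its underside.
- tip_box: Bystander: pipette tip box, 104 by 74 by 52 mm, on the bench off the shaker's right end. Origin at the centre of its underside.
- beaker: Bystander: small glass beaker, diameter 56, height 60 mm, on the bench off the shaker's right end. Origin at the centre of its underside.

How it is judged:
On the way, in this order (a step that is already met when the one before it is completed fails the run):
1. the knob is at its anticlockwise end stop (value of joint knob below 0.08 rad), for 0.2 s.
2. the block is pressed against both stops at once (contact force between block and back_stop above 1 N and contact force between block and side_stop above 1 N), for 0.5 s.
At the end, for the whole second after the job is handed in: Knob within 0.08 rad of its anticlockwise stop; block flat on the platform (within 3 mm and 0.05 rad), square to the stops within 0.04 rad, its centre within 58 mm of the corner (fully home is 54 mm), touching both stops with more than 1 N each, still held by the fingers (over 1 N) and at rest (all of step 2 and value of joint knob below 0.08 rad and contact force between the fingers and block above 1 N and horizontal distance between block and corner below 0.058 m and x of block in the frame of corner below -0.025 m and y of block in the frame of corner below -0.025 m and z of block in the frame of corner below 0.003 m and angle between block's own z axis and vertical below 0.05 rad and (angle between the x axis of block and the x axis of corner, either way round below 0.04 rad or angle between the x axis of block and the y axis of corner, either way round below 0.04 rad) and linear speed of block below 0.02 m/s); the arm keeps its last pose, push and grip.
It fails at once if the block was moved more than 20 mm while the shaker was still on (distance of block from where it was at the start of the episode above 0.02 m and value of joint knob above 0.15 rad).
It fails at once if a bystander was pushed more than 20 mm (distance of any of bottle, flask, tip_box, beaker from where it was at the start of the episode above 0.02 m).
It also fails if it takes over 70 s, if anything falls off the work surface, if the arm or the gripper's body presses on something with over 40 N, if the wrist force passes 120 N, or if a joint passes its speed limit or range.

## Robot

A 7-joint arm with a two-finger parallel gripper is mounted at the origin on the work surface. World frame = base frame: x ahead of the robot, y to its left, z up, the work surface at z = 0. Lengths are in m, angles in rad, forces in N, time in s.
With the tool pointing down it reaches from about 0.425 to 1.025 m from the base axis. Payload 3.6 kg.
Tool frame: the origin (TCP) lies at the very end of the fingers, on their centre line; the grasp point (between the pads) lies 19 mm behind it; y points along the fingers, x is the direction in which the jaws open and shut, and the axes are right-handed (so a half turn about y gives the same grasp; the last joint's range is limited). The gripper opens to 85 mm and grips with 20 to 120 N. Pads are 22 mm wide; open, the fingers measure 114 mm over their backs; the gripper's body (76 mm by 85 mm) begins 54 mm behind the grasp point. The pads swing forward as they close: fully open they stand 13 mm farther back than shut.
Start: joints at [1.036, 0.591, 0.048, 1.609, -0.033, 0.943, -0.034], TCP at [0.309, -0.656, 0.231] pointing down, gripper open.
Joint ranges: [-2.69, 2.69], [-0.47, 2.24], [-1.27, 1.36], [0.19, 2.51], [-1.53, 4.68], [0.08, 2.07], [-3.09, 3.09]. Speed limits (rad/s): [2.57, 2.57, 3.14, 3.14, 3.14, 3.14, 3.14].

## Interface

Orientations are given as a 3x3 rotation matrix whose columns are the frame's x, y, z axes.
In Python, from station import ctrl gives the robot as it stands.
- The arm moves only by the tool step_arm, never from a script. Its argument "deltas" is one flat list of numbers, 7 for each row, row after row: the opening in per cent of the stroke, from 0 (shut) to 100 (fully open), then the shift along the tool's x, y, z scaled (see below), then the turn, a rotation vector about the tool's x, y, z scaled (see below). In form: [claw, dx, dy, dz, wx, wy, wz, claw, dx, dy, dz, wx, wy, wz, ...]. A call has 1 to 10 rows; each row shifts and turns the commanded pose from where the row before left it, along the tool's axes as they then stand; what a row does not reach is not made up. The controller multiplies each number of a shift by 30 mm and each number of a turn by 8 degrees. A row lasts 1/8 s, in which the tool goes at most 62.5 mm and 10.7 degrees, less where a joint would pass 70% of its speed; a pose out of reach is approached as far as the arm can. A call with a number of a shift or a turn outside -1 to 1 is refused whole. A call with a gripper value outside its range is refused whole. The fingers move at their own pace and stop on an object; "squeeze" is the grip in N (left out, the last holds). Time passes only in rows, so rows that do not move let the fingers close. It gives the time, the measured TCP pose, the force and the opening at its end, in the units of the state.
- ctrl.get_obs(): the state, without advancing time (a new reading comes with each control period).
- ctrl.read_camera(name): name is "scene" or "top" or "wrist"; returns a dict with "frame" (480x640x3 uint8, red, green, blue), "fx", "fy", "cx", "cy" (pixels), "pose" (4x4, takes a point from camera to world coordinates). Camera axes: x right, y down, z forward; pixel columns grow to the right and rows downward; lengths in m; the calibration is good to about 2 mm. A picture is of the moment at which its call begins. There is no depth.
- ctrl.finish_job(): hands the job in, once; it reports no verdict.
The state is a dict: "time": time; "qpos": joint angles; "qvel": joint speeds; "joint_efforts": joint torques, N m; "tcp_pos": TCP position; "tool_rot": TCP orientation; "force": force on the tool from outside, world axes, zero at the start; "ft_torque": the same for the moment, N m; "width": finger opening in m.
Only numpy, scipy, OpenCV 4.12 (cv2) and the standard library are available. Lean on these libraries where they do the work, as an engineer would, in place of code of your own. Each camera call takes 0.05 s, during which the arm holds its last target. There are 200 camera calls.

## Working session

There is one attempt and no reset: what is moved stays moved. The work goes in short steps, Python scripts to look and compute and a tool call to move; the robot and the scene stay as the last step left them, time stands still between calls to the robot, and variables do not carry over. Pictures are saved under pics/ and viewed, about 8 in all and at most 12, crops included, and the job is handed in when it is done.

Besides the shell and the picture viewer there is one more tool, called after "Emit:" as name(argument=value, ...) on one line, values as JSON. step_arm: Moves the arm, as the interface text tells. Its arguments: {"type":"object","properties":{"deltas":{"type":"array"},"squeeze":{"type":"number"}},"required":["deltas"]}

```bash
mkdir -p pics
cat > h.py <<'E'
import numpy as np, cv2
from station import ctrl
def snap(n,f):
    c=ctrl.read_camera(n); cv2.imwrite('pics/'+f+'.png',c['frame'][:,:,::-1]); np.savez('pics/'+f,**c); return c
def ray(c,u,v,z):
    P=c['pose']; d=P[:3,:3]@np.array([(u-c['cx'])/c['fx'],(v-c['cy'])/c['fy'],1]); o=P[:3,3]
    return o+d*(z-o[2])/d[2]
def proj(c,p):
    P=c['pose']; q=P[:3,:3].T@(np.array(p)-P[:3,3]); return c['cx']+c['fx']*q[0]/q[2],c['cy']+c['fy']*q[1]/q[2]
E
python3 - <<'E'
from h import *
np.set_printoptions(precision=3,suppress=True)
for n in('top','scene'):
    c=snap(n,n+'1'); print(n,c['fx'],c['cx'],c['cy']);print(c['pose'])
o=ctrl.get_obs(); print(o)
E
```

```text
top 521.8245187735279 321.1527679843316 235.578181900304
[[ 0.007 -0.994  0.112  0.47 ]
 [-1.    -0.007 -0.     0.026]
 [ 0.001 -0.112 -0.994  1.172]
 [ 0.     0.     0.     1.   ]]
scene 580.4217386819709 316.87051260302434 240.93944183176194
[[-0.841  0.374 -0.391  1.024]
 [ 0.541  0.564 -0.624  0.726]
 [-0.013 -0.736 -0.676  0.85 ]
 [ 0.     0.     0.     1.   ]]
{'time': 0.1, 'qpos': array([ 1.037,  0.592,  0.048,  1.61 , -0.033,  0.943, -0.034]), 'qvel': array([ 0.001, -0.   , -0.001, -0.002,  0.   ,  0.001,  0.001]), 'joint_efforts': array([  0.004, -55.   ,   1.553, -19.883,   0.01 ,   0.004,  -0.   ]), 'tcp_pos': array([ 0.309, -0.655,  0.23 ]), 'tool_rot': array([[ 0.427, -0.001,  0.904],
       [-0.904,  0.002,  0.427],
       [-0.002, -1.   , -0.   ]]), 'force': array([ 0.409, -0.284, -0.691]), 'ft_torque': array([-0.03 ,  0.02 , -0.049]), 'width': 0.08497214761631615}
```

View pics/top1.png

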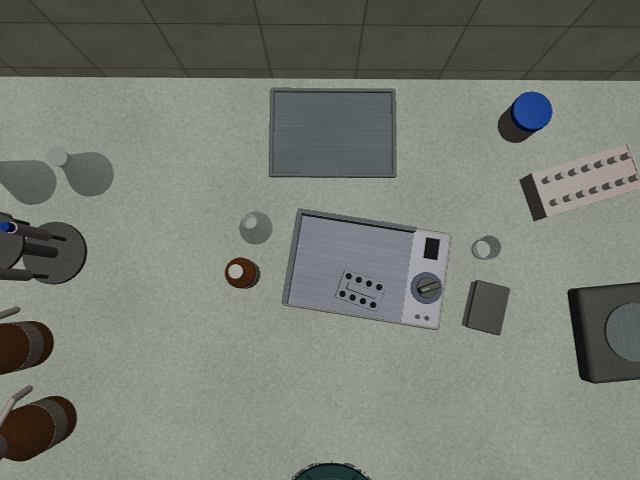

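View pics/scene1.png

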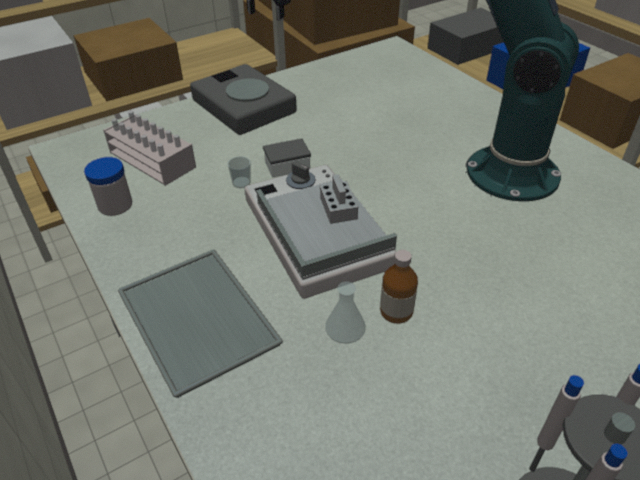

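The top view shows the shaker at about (285-450, 210-328), the block near (360,289), the knob near (427,288), flask (255,227), bottle (240,272), beaker (486,247) and box (486,307). Next is an enlarged crop.

Run:
```python
from h import *
f=cv2.imread('pics/top1.png')[200:340,275:465]
cv2.imwrite('pics/crop1.png',cv2.resize(f,None,fx=4.2,fy=4.2,interpolation=cv2.INTER_CUBIC))
```

```text
(no output)
```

View pics/crop1.png

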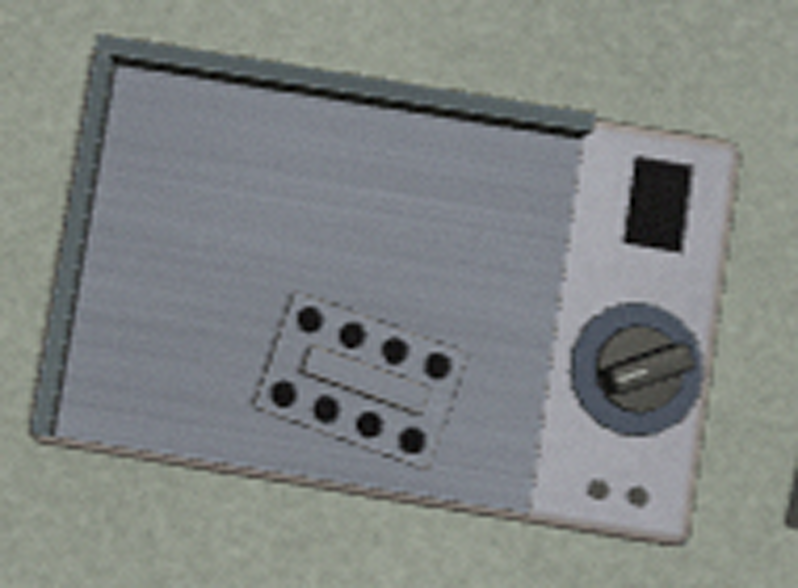

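```bash
cat > m.py <<'E'
from h import *
np.set_printoptions(precision=4,suppress=True)
c=np.load('pics/top1.npz')
R=lambda a,b,z: ray(c,(a+.5)/4.2-.5+275,(b+.5)/4.2-.5+200,z)[:2]
# shaker: (crop px, height, shaker xy)
S=[(98,38,.098,.1,.165),(593,113,.098,.1,-.085),(738,145,.055,.105,-.17),(687,543,.055,-.105,-.17),(113,55,.098,.09,.155),(33,435,.098,-.09,.165),(532,513,.068,-.1,-.085),(637,369,.069,-.02,-.13)]
W=np.array([R(*s[:3]) for s in S]); L=np.array([s[3:] for s in S])
def fit(L,W):
    l=L-L.mean(0); w=W-W.mean(0); t=np.arctan2((l[:,0]*w[:,1]-l[:,1]*w[:,0]).sum(),(l*w).sum())
    M=np.array([[np.cos(t),-np.sin(t)],[np.sin(t),np.cos(t)]]); return t,M,W.mean(0)-M@L.mean(0)
t,M,o=fit(L,W); print('shaker',t,o); print((W-(L@M.T+o))*1000)
B=[(293,292,.103,.03,.045),(465,347,.103,.03,-.045),(430,467,.103,-.03,-.045),(253,408,.103,-.03,.045)]
Wb=np.array([R(*s[:3]) for s in B]); Lb=np.array([s[3:] for s in B]); tb,Mb,ob=fit(Lb,Wb)
print('block',tb,ob); print((Wb-(Lb@Mb.T+ob))*1000); print('block in shaker',M.T@(ob-o))
print('knob',M@[-.02,-.13]+o,'corner',M@[.09,.155]+o,'home',M@[.06,.11]+o)
a,b=R(612,384,.099),R(690,355,.099); print('bar',a,b,np.linalg.norm(a-b),np.arctan2(*(a-b)[::-1]),(a+b)/2)
for n,u,v,z in[('bottle',236,271,.15),('flask',250,222,.11),('beaker',482,248,.06),('box',488,306,.052)]: print(n,ray(c,u,v,z), M.T@(ray(c,u,v,z)[:2]-o))
E
python3 m.py
```

```text
shaker -0.14201490090501093 [ 0.5246 -0.0713]
[[ 0.8267 -2.7996]
 [ 0.3622 -0.4041]
 [-2.9383  2.3788]
 [ 3.2491  2.5653]
 [ 3.6631 -1.8499]
 [-6.6296 -0.384 ]
 [ 1.307  -1.0834]
 [ 0.1598  1.577 ]]
block -0.3088480839970346 [ 0.4806 -0.0543]
[[-0.6459 -1.0789]
 [ 0.5644  1.0132]
 [-0.1491  0.0967]
 [ 0.2306 -0.031 ]]
block in shaker [-0.0459  0.0106]
knob [ 0.4864 -0.1972] corner [0.6356 0.0694] home [0.5995 0.0291]
bar [ 0.4787 -0.1773] [ 0.4931 -0.2155] 0.040847389341234164 1.9290302813191575 [ 0.4859 -0.1964]
bottle [0.5149 0.1925 0.15  ] [-0.0469  0.2597]
flask [0.6174 0.1727 0.11  ] [0.0573 0.2547]
beaker [ 0.5715 -0.318   0.06  ] [ 0.0814 -0.2375]
box [ 0.4484 -0.3298  0.052 ] [-0.0388 -0.2666]
```

Emit:
step_arm(deltas=[100,-0.9,0,0.95,0,0,0,100,-0.9,0,0.95,0,0,0,100,-0.9,0,0.95,0,0,0,100,-0.9,0,0.95,0,0,0,100,-0.9,0,0.95,0,0,0,100,-0.9,0,0.95,0,0,0,100,-0.9,0,0.95,0,0,0,100,-0.9,0,0.95,0,0,0,100,-0.9,0,0.95,0,0,0,100,-0.9,0,0.95,0,0,0])

```text
time: 1.35
tcp_pos: [0.452, -0.2885, 0.231]
tool_rot: [[0.427, -0.001, 0.904], [-0.904, 0.0, 0.427], [-0.001, -1.0, -0.0]]
force: [0.6, -0.0, 0.8]
width: 0.0857
```

Emit:
step_arm(deltas=[100,0,0,0,0,-1,0,100,0,0,0,0,-1,0,100,0,0,0,0,-1,0,100,0,0,0,0,-1,0,100,0,0,0,0,-1,0,100,0,0,0,0,-1,0,100,0,0,0,0,-1,0,100,0,0,0,0,-1,0,100,0,0,0,0,-1,0,100,0,0,0,0,-1,0])

```text
time: 2.6
tcp_pos: [0.4515, -0.2898, 0.2309]
tool_rot: [[0.964, -0.001, -0.268], [0.268, 0.0, 0.964], [-0.001, -1.0, 0.001]]
force: [-0.0, -0.2, -0.1]
width: 0.0861
```

```bash
cat > go.py <<'E'
import sys
from h import *
x,y,z,psi=map(float,sys.argv[1:5]); o=ctrl.get_obs(); R=o['tool_rot']
print('t %.2f'%o['time'],'tcp',o['tcp_pos'].round(4),'F',o['force'].round(1),'T',o['ft_torque'].round(2),'w %.4f'%o['width'],'q',o['qpos'].round(2))
p=np.arctan2(R[1,0],R[0,0]); print('psi %.3f'%p,'tool y',R[:,1].round(3),'turn y units %.2f'%(-np.degrees(psi-p)/8),'shift units',(R.T@(np.array([x,y,z])-o['tcp_pos'])/.03).round(2))
E
python3 go.py .486 -.197 .16 .359
```

```text
t 2.60 tcp [ 0.4515 -0.2898  0.2309] F [-0.  -0.2 -0.1] T [0.02 0.04 0.02] w 0.0861 q [ 0.75  0.37 -0.34  2.02  0.18  0.77  0.57]
psi 0.271 tool y [-0.001  0.    -1.   ] turn y units -0.63 shift units [1.94 2.36 2.67]
```

Emit:
step_arm(deltas=[100,0.5,0.6,0.7,0,-0.3,0,100,0.5,0.6,0.7,0,-0.3,0,100,0.5,0.6,0.7,0,0,0,100,0.5,0.5,0.6,0,0,0,100,0,0,0,0,0,0,100,0,0,0,0,0,0])

```text
time: 3.35
tcp_pos: [0.4834, -0.1952, 0.1625]
tool_rot: [[0.94, -0.0, -0.342], [0.342, -0.001, 0.94], [-0.0, -1.0, -0.001]]
force: [0.8, 0.1, -0.3]
width: 0.085
```

```bash
python3 go.py .486 -.197 .075 .359
python3 - <<'E'
from h import *
np.set_printoptions(precision=3,suppress=True)
c=snap('wrist','w1'); print(c['pose'],c['fx'],c['cx'],c['cy']); print(proj(c,[.486,-.197,.099]))
E
```

```text
t 3.35 tcp [ 0.4834 -0.1952  0.1625] F [ 0.8  0.1 -0.3] T [-0.    0.01  0.01] w 0.0850 q [ 0.55  0.46 -0.34  2.11  0.26  0.61  0.39]
psi 0.349 tool y [-0.    -0.001 -1.   ] turn y units -0.07 shift units [ 0.06  2.92 -0.09]
[[ 0.94   0.323  0.111  0.455]
 [ 0.342 -0.889 -0.305 -0.116]
 [ 0.     0.325 -0.946  0.305]
 [ 0.     0.     0.     1.   ]] 366.7291139966581 313.33020634493795 241.99356750637108
(np.float64(316.44486042424205), np.float64(266.4204392615855))
```

View pics/w1.png

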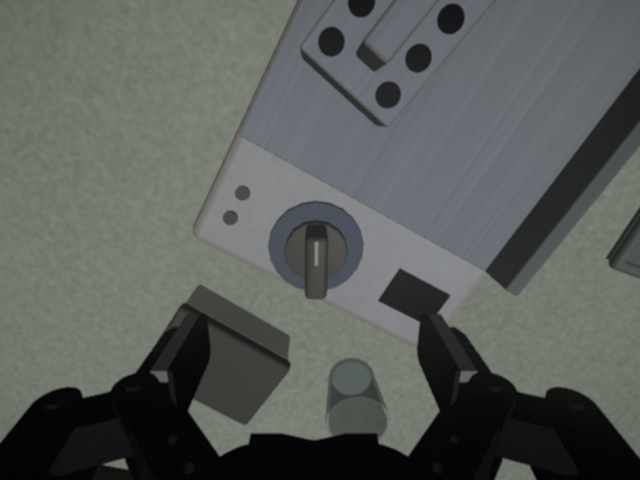

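The wrist view shows the knob bar upright in the picture, centred at (316,266). That matches the predicted (316.4,266.4), so I descend and grip.

Emit:
step_arm(deltas=[100,0.06,0.7,-0.09,0,-0.07,0,100,0,0.7,0,0,0,0,100,0,0.7,0,0,0,0,100,0,0.7,0,0,0,0,100,0,0.1,0,0,0,0,0,0,0,0,0,0,0,0,0,0,0,0,0,0,0,0,0,0,0,0,0,0,0,0,0,0,0,0,0,0,0,0,0,0,0], squeeze=40)

```text
time: 4.65
tcp_pos: [0.4856, -0.1966, 0.0759]
tool_rot: [[0.936, -0.001, -0.352], [0.352, -0.001, 0.936], [-0.001, -1.0, -0.0]]
force: [-1.6, -1.7, 5.6]
width: 0.0131
```

```bash
python3 go.py .486 -.197 .075 1.429
```

```text
t 4.65 tcp [ 0.4856 -0.1966  0.0759] F [-1.6 -1.7  5.6] T [-0.16  0.37  0.05] w 0.0131 q [ 0.49  0.6  -0.26  2.16  0.35  0.43  0.31]
psi 0.360 tool y [-0.001 -0.001 -1.   ] turn y units -7.66 shift units [ 0.01  0.03 -0.02]
```

Emit:
step_arm(deltas=[0,0,0,0,0,-0.9,0,0,0,0,0,0,-0.9,0,0,0,0,0,0,-0.9,0,0,0,0,0,0,-0.9,0,0,0,0,0,0,-0.9,0,0,0,0,0,0,-0.9,0,0,0,0,0,0,-0.9,0,0,0,0,0,0,-0.9,0,0,0,0,0,0,-0.4,0,0,0,0,0,0,0,0])

```text
time: 5.9
tcp_pos: [0.4836, -0.1989, 0.0759]
tool_rot: [[0.151, -0.005, -0.989], [0.989, -0.004, 0.151], [-0.005, -1.0, 0.004]]
force: [-4.7, -3.9, 9.7]
width: 0.0132
```

```bash
python3 go.py .486 -.197 .075 1.429
```

```text
t 5.90 tcp [ 0.4836 -0.1989  0.0759] F [-4.7 -3.9  9.7] T [-0.75  0.97  0.03] w 0.0132 q [ 0.69  0.64 -0.54  2.15  0.67  0.53  1.07]
psi 1.419 tool y [-0.005 -0.004 -1.   ] turn y units -0.07 shift units [ 0.07  0.03 -0.07]
```

Emit:
step_arm(deltas=[0,0,0,0,0,-0.4,0,0,0,0,0,0,-0.4,0,0,0,0,0,0,0,0,0,0,0,0,0,0,0,0,0,0,0,0,0,0])

```text
time: 6.52
tcp_pos: [0.4835, -0.199, 0.076]
tool_rot: [[0.055, -0.006, -0.998], [0.998, -0.002, 0.055], [-0.003, -1.0, 0.006]]
force: [-4.0, -2.4, 9.9]
width: 0.013
```

```bash
python3 go.py .486 -.197 .075 1.429
```

```text
t 6.53 tcp [ 0.4835 -0.199   0.076 ] F [-4.  -2.4  9.9] T [-0.51  0.99 -2.13] w 0.0130 q [ 0.71  0.65 -0.56  2.15  0.69  0.54  1.15]
psi 1.516 tool y [-0.006 -0.002 -1.   ] turn y units 0.62 shift units [ 0.07  0.03 -0.08]
```

Emit:
step_arm(deltas=[60,0,0,0,0,0,0,60,0,0,0,0,0,0,60,0,-0.2,0,0,0,0,60,0,-0.8,0,0,0,0,60,0,-1,0,0,0,0,60,0,-1,0,0,0,0,60,0,-1,0,0,1,0,60,0,0,0,0,1,0,60,0,0,0,0,1,0,60,0,0,0,0,1,0])

```text
time: 7.78
tcp_pos: [0.4862, -0.1956, 0.1957]
tool_rot: [[0.564, 0.0, -0.826], [0.826, 0.0, 0.564], [0.0, -1.0, -0.0]]
force: [0.1, 0.4, -0.1]
width: 0.0513
```

Emit:
step_arm(deltas=[60,0,0,0,0,1,0,60,0,0,0,0,1,0,60,0,0,0,0,1,0,60,0,0,0,0,1,0,60,0,0,0,0,1,0,60,0,0,0,0,1,0,60,0,0,0,0,1,0,60,0,0,0,0,1,0,60,0,0,0,0,1,0])

```text
time: 8.9
tcp_pos: [0.4862, -0.1953, 0.1954]
tool_rot: [[0.96, 0.0, 0.281], [-0.281, 0.001, 0.96], [-0.0, -1.0, 0.001]]
force: [0.4, 0.0, -0.6]
width: 0.0512
```

```bash
python3 go.py .4806 -.0543 .20 -.309
python3 - <<'E'
from h import *
c=snap('wrist','w2');
E
```

```text
t 8.90 tcp [ 0.4862 -0.1953  0.1954] F [ 0.4  0.  -0.6] T [-0.02  0.04 -0.03] w 0.0512 q [ 0.5   0.4  -0.27  2.08  0.16  0.68 -0.16]
psi -0.285 tool y [ 0.     0.001 -1.   ] turn y units 0.17 shift units [-1.5  -0.15  4.46]
```

View pics/w2.png

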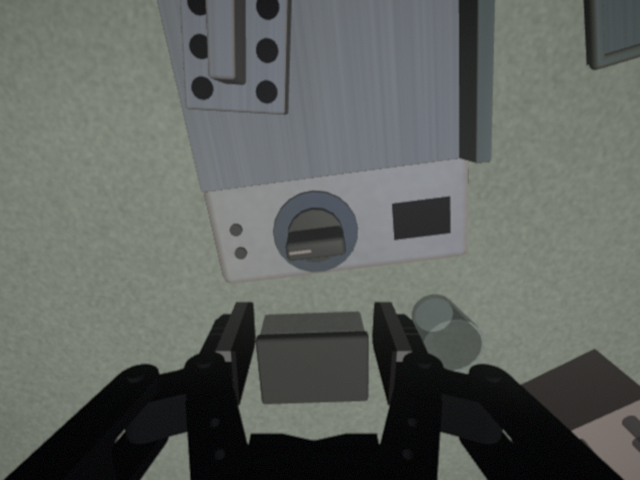

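The knob bar at (315,250) now lies parallel to the shaker's x, so it is off. Now I move over the block.

Emit:
step_arm(deltas=[60,-0.3,-0.05,0.9,0,0.1,0,60,-0.3,-0.05,0.9,0,0.1,0,60,-0.3,-0.05,0.9,0,0,0,60,-0.3,0,0.9,0,0,0,60,-0.3,0,0.85,0,0,0,60,0,0,0,0,0,0,60,0,0,0,0,0,0])

```text
time: 9.82
tcp_pos: [0.4828, -0.0559, 0.1998]
tool_rot: [[0.952, -0.0, 0.305], [-0.305, -0.0, 0.952], [-0.0, -1.0, -0.0]]
force: [-0.0, -0.8, 0.2]
width: 0.0512
```

```bash
python3 go.py .4806 -.0543 .10 -.309
python3 - <<'E'
from h import *
c=snap('wrist','w3'); print(proj(c,[.4806,-.0543,.136]))
E
```

```text
t 9.82 tcp [ 0.4828 -0.0559  0.1998] F [-0.  -0.8  0.2] T [ 0.05 -0.01  0.04] w 0.0512 q [ 0.25  0.35 -0.29  2.16  0.16  0.65 -0.46]
psi -0.310 tool y [-0. -0. -1.] turn y units -0.00 shift units [-0.09  3.33  0.03]
(np.float64(309.2529588910365), np.float64(260.8907829964443))
```

View pics/w3.png

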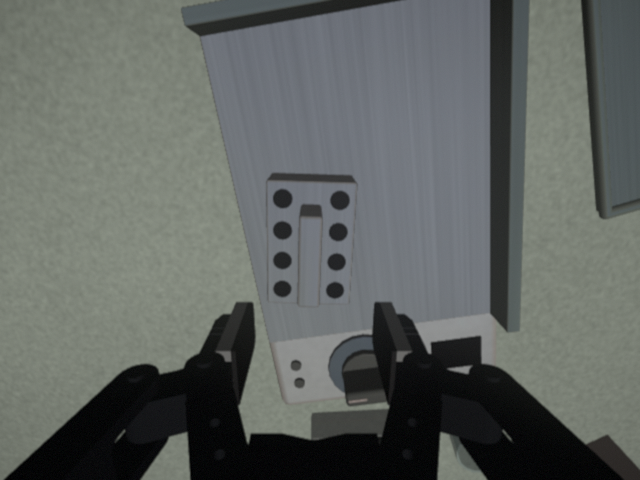

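Run:
```python
from h import *
np.set_printoptions(precision=4,suppress=True)
c=np.load('pics/w3.npz')
def seg(n,a,b,z):
    p,q=ray(c,*a,z)[:2],ray(c,*b,z)[:2]; d=q-p; print(n,p,q,'len %.4f ang %.4f'%(np.hypot(*d),np.arctan2(d[1],d[0])-np.pi/2))
seg('rib',(309,306),(311.5,216),.136)
seg('ribL',(298,306),(301,216),.136); seg('ribR',(320,306),(322,216),.136)
seg('blkL',(267,300),(267,181),.103); seg('blkR',(349,303),(356,182),.103)
seg('platL',(274,340),(201,36),.068)
seg('backbase',(490,318),(490,0),.068); seg('backtopin',(508,330),(513,0),.098); seg('backtopout',(519,332),(528,0),.098)
seg('sidebase -90',(201,36),(345,16),.068)
seg('panel -90',(274,340),(494,315),.068)
c=np.load('pics/w2.npz'); seg('panel2 -90',(205,192),(466,159),.068); seg('backout2',(491,160),(494,0),.098)
# edge-based refinement of block top edges is visual only
```

```text
rib [ 0.471  -0.0835] [ 0.4905 -0.028 ] len 0.0588 ang -0.3386
ribL [ 0.4643 -0.0814] [ 0.4847 -0.0261] len 0.0589 ang -0.3533
ribR [ 0.4776 -0.0856] [ 0.4963 -0.0299] len 0.0588 ang -0.3240
blkL [ 0.4374 -0.0866] [ 0.4673 -0.005 ] len 0.0870 ang -0.3510
blkR [ 0.4937 -0.1073] [ 0.5225 -0.0233] len 0.0887 ang -0.3302
platL [ 0.4194 -0.1412] [0.4527 0.0946] len 0.2382 ang -0.1402
backbase [ 0.6021 -0.177 ] [0.6387 0.0567] len 0.2365 ang -0.1551
backtopin [ 0.6034 -0.1698] [0.637  0.0491] len 0.2214 ang -0.1524
backtopout [ 0.6112 -0.1741] [0.6452 0.0465] len 0.2232 ang -0.1530
sidebase -90 [0.4527 0.0946] [0.547  0.0766] len 0.0959 ang -1.7596
panel -90 [ 0.4194 -0.1412] [ 0.6058 -0.1751] len 0.1894 ang -1.7508
panel2 -90 [ 0.4175 -0.1432] [ 0.6075 -0.174 ] len 0.1925 ang -1.7313
backout2 [ 0.6119 -0.1726] [ 0.6252 -0.084 ] len 0.0896 ang -0.1491
```

The rib is centred at (310,261), 1 px from the prediction. Descend and grip it.

```bash
python3 go.py .4808 -.055 .106 -.328
```

```text
t 9.88 tcp [ 0.4828 -0.0564  0.1998] F [-0.4 -0.  -0.3] T [-0.05 -0.01 -0.  ] w 0.0516 q [ 0.25  0.35 -0.29  2.16  0.16  0.65 -0.46]
psi -0.311 tool y [-0.    -0.001 -1.   ] turn y units 0.12 shift units [-0.08  3.13  0.03]
```

Emit:
step_arm(deltas=[60,-0.08,0.8,0.03,0,0.12,0,60,0,0.8,0,0,0,0,60,0,0.8,0,0,0,0,60,0,0.5,0,0,0,0,60,0,0.2,0,0,0,0,0,0,0,0,0,0,0,0,0,0,0,0,0,0,0,0,0,0,0,0,0,0,0,0,0,0,0,0,0,0,0,0,0,0,0], squeeze=40)

```text
time: 11.12
tcp_pos: [0.4811, -0.0538, 0.1074]
tool_rot: [[0.947, 0.001, 0.321], [-0.321, -0.0, 0.947], [0.001, -1.0, -0.0]]
force: [-2.6, -0.2, 5.1]
width: 0.0134
```

```bash
python3 go.py .4808 -.055 .106 -.150
```

```text
t 11.12 tcp [ 0.4811 -0.0538  0.1074] F [-2.6 -0.2  5.1] T [0.05 0.22 0.02] w 0.0134 q [ 0.18  0.5  -0.22  2.23  0.25  0.43 -0.56]
psi -0.327 tool y [ 0.001 -0.    -1.   ] turn y units -1.27 shift units [ 0.    0.05 -0.04]
```

Emit:
step_arm(deltas=[0,0,0,0,0,-0.45,0,0,0,0,0,0,-0.45,0,0,0,0,0,0,-0.4,0,0,0,0,0,0,0,0])

```text
time: 11.62
tcp_pos: [0.4816, -0.0538, 0.1074]
tool_rot: [[0.989, 0.002, 0.145], [-0.145, -0.0, 0.989], [0.002, -1.0, 0.0]]
force: [-0.6, 0.7, 6.2]
width: 0.0135
```

```bash
python3 go.py .5875 .017 .1074 -.150
```

```text
t 11.62 tcp [ 0.4816 -0.0538  0.1074] F [-0.6  0.7  6.2] T [0.02 0.15 0.05] w 0.0135 q [ 0.22  0.51 -0.27  2.23  0.31  0.44 -0.44]
psi -0.145 tool y [ 0.002 -0.    -1.   ] turn y units 0.03 shift units [3.15 0.01 2.85]
```

Emit:
step_arm(deltas=[0,0.4,0,0.36,0,0,0,0,0.4,0,0.36,0,0,0,0,0.4,0,0.36,0,0,0,0,0.4,0,0.36,0,0,0,0,0.4,0,0.36,0,0,0,0,0.4,0,0.36,0,0,0,0,0.4,0,0.36,0,0,0,0,0.35,0,0.33,0,0,0,0,0,0,0,0,0,0,0,0,0,0,0,0,0])

```text
time: 12.88
tcp_pos: [0.5885, 0.019, 0.1068]
tool_rot: [[0.99, 0.003, 0.143], [-0.143, 0.002, 0.99], [0.003, -1.0, 0.003]]
force: [0.2, 0.7, -2.8]
width: 0.0138
```

```bash
python3 go.py .601 .027 .1074 -.150
python3 - <<'E'
from h import *
t=snap('top','t4')['frame'][:,:,::-1][190:320,270:460]; s=snap('scene','s4')['frame'][:,:,::-1][170:310,230:430]
cv2.imwrite('pics/c4.png',np.hstack([cv2.resize(t,(400,560),interpolation=2) if 0 else cv2.resize(t,(395,270),interpolation=2),cv2.resize(s,(386,270),interpolation=2)]))
E
```

```text
t 12.88 tcp [0.5885 0.019  0.1068] F [ 0.2  0.7 -2.8] T [ 0.13 -0.25  0.04] w 0.0138 q [ 0.08  0.6  -0.27  2.    0.28  0.57 -0.52]
psi -0.144 tool y [ 0.003  0.002 -1.   ] turn y units 0.05 shift units [ 0.37 -0.02  0.32]
```

View pics/c4.png

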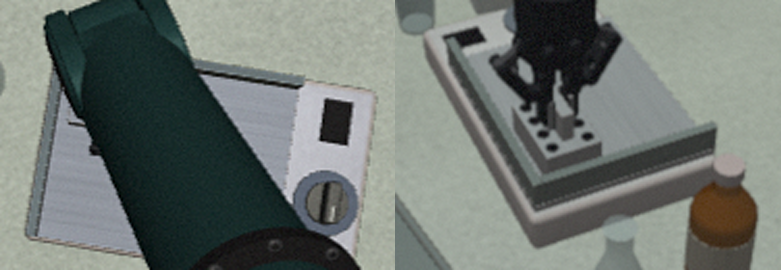

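The block is close to the corner (right half about (555,145)) and the knob bar is along x. Now I close in slowly, watching the force.

Emit:
step_arm(deltas=[0,0.1,0.04,0.1,0,0,0,0,0.1,0.03,0.1,0,0,0,0,0.1,0,0.1,0,0,0,0,0,0,0,0,0,0])

```text
time: 13.48
tcp_pos: [0.5884, 0.0187, 0.1064]
tool_rot: [[0.989, -0.018, 0.148], [-0.149, -0.011, 0.989], [-0.016, -1.0, -0.013]]
force: [-17.4, -8.1, 28.4]
width: 0.0132
```

Emit:
step_arm(deltas=[0,0.05,0,0.05,0,0,0,0,0.05,0,0.05,0,0,0,0,0,0,0,0,0,0])

```text
time: 13.85
tcp_pos: [0.5887, 0.0188, 0.1067]
tool_rot: [[0.989, -0.025, 0.149], [-0.15, -0.015, 0.989], [-0.022, -1.0, -0.018]]
force: [-22.4, -10.7, 34.1]
width: 0.013
```

```bash
python3 go.py .601 .027 .1074 -.150
```

```text
t 13.85 tcp [0.5887 0.0188 0.1067] F [-22.4 -10.7  34.1] T [-2.1   4.77  0.2 ] w 0.0130 q [ 0.07  0.61 -0.26  1.98  0.28  0.61 -0.53]
psi -0.150 tool y [-0.025 -0.015 -1.   ] turn y units -0.00 shift units [ 0.36 -0.04  0.33]
```

Emit:
step_arm(deltas=[0,-0.08,-0.04,-0.08,0,0,0,0,-0.08,-0.03,-0.08,0,0,0,0,0,0,0,0,0,0])

```text
time: 14.22
tcp_pos: [0.5943, 0.023, 0.1063]
tool_rot: [[0.989, -0.002, 0.145], [-0.145, -0.0, 0.989], [-0.002, -1.0, -0.001]]
force: [-1.6, -0.9, -1.8]
width: 0.0133
```

```bash
python3 go.py .601 .027 .1074 -.150
```

```text
t 14.22 tcp [0.5943 0.023  0.1063] F [-1.6 -0.9 -1.8] T [-0.41  0.3  -0.09] w 0.0133 q [ 0.08  0.61 -0.27  1.99  0.28  0.58 -0.52]
psi -0.146 tool y [-0.002 -0.    -1.   ] turn y units 0.03 shift units [ 0.2  -0.04  0.16]
```

Too much down force had jammed it by friction. Now I advance with almost none.

Emit:
step_arm(deltas=[0,0.06,0,0.06,0,0,0,0,0.06,0,0.06,0,0,0,0,0,0,0,0,0,0])

```text
time: 14.6
tcp_pos: [0.6001, 0.0274, 0.1066]
tool_rot: [[0.99, 0.002, 0.144], [-0.144, 0.001, 0.99], [0.001, -1.0, 0.002]]
force: [-0.3, 0.9, -4.3]
width: 0.0133
```

Emit:
step_arm(deltas=[0,0.06,0,0.06,0,0,0,0,0.06,0,0.06,0,0,0,0,0,0,0,0,0,0])

```text
time: 14.98
tcp_pos: [0.6029, 0.0293, 0.1066]
tool_rot: [[0.989, -0.001, 0.145], [-0.145, -0.0, 0.989], [-0.001, -1.0, -0.0]]
force: [-1.5, -0.1, -5.9]
width: 0.0135
```

Emit:
step_arm(deltas=[0,0.06,0.02,0,0,0,0,0,0.06,0,0,0,0,0,0,0,0,0,0,0,0])

```text
time: 15.35
tcp_pos: [0.6033, 0.0295, 0.1063]
tool_rot: [[0.989, -0.007, 0.146], [-0.146, -0.0, 0.989], [-0.007, -1.0, -0.001]]
force: [-7.4, 1.2, 3.2]
width: 0.0133
```

Emit:
step_arm(deltas=[0,0,0,0.06,0,0,0,0,0,0,0.06,0,0,0,0,0,0,0,0,0,0])

```text
time: 15.72
tcp_pos: [0.6033, 0.0296, 0.1063]
tool_rot: [[0.989, -0.008, 0.148], [-0.148, -0.004, 0.989], [-0.007, -1.0, -0.006]]
force: [-7.9, -3.1, 4.0]
width: 0.0132
```

Emit:
step_arm(deltas=[0,0,0,0.07,0,0,0,0,0,0,0.07,0,0,0,0,0,0,0,0,0,0])

```text
time: 16.1
tcp_pos: [0.6033, 0.0297, 0.1063]
tool_rot: [[0.989, -0.01, 0.15], [-0.15, -0.009, 0.989], [-0.009, -1.0, -0.011]]
force: [-9.3, -10.2, 7.2]
width: 0.0134
```

Emit:
step_arm(deltas=[0,0,0,0.07,0,0,0,0,0,0,0.07,0,0,0,0,0,0,0,0,0,0])

```text
time: 16.48
tcp_pos: [0.6033, 0.0297, 0.1064]
tool_rot: [[0.988, -0.012, 0.151], [-0.152, -0.014, 0.988], [-0.01, -1.0, -0.016]]
force: [-10.9, -16.2, 9.3]
width: 0.0134
```

```bash
python3 go.py .601 .027 .1074 -.150
python3 - <<'E'
from h import *
s=snap('scene','s5')['frame'][:,:,::-1][200:290,280:400]; w=snap('wrist','w5')['frame'][:,:,::-1]
cv2.imwrite('pics/c5.png',np.hstack([cv2.resize(s,(400,300),interpolation=2),cv2.resize(w,(400,300))]))
E
```

```text
t 16.48 tcp [0.6033 0.0297 0.1064] F [-10.9 -16.2   9.3] T [-2.74  1.78  0.  ] w 0.0134 q [ 0.05  0.62 -0.26  1.96  0.28  0.61 -0.54]
psi -0.152 tool y [-0.012 -0.014 -1.   ] turn y units -0.02 shift units [-0.06 -0.03 -0.1 ]
```

View pics/c5.png

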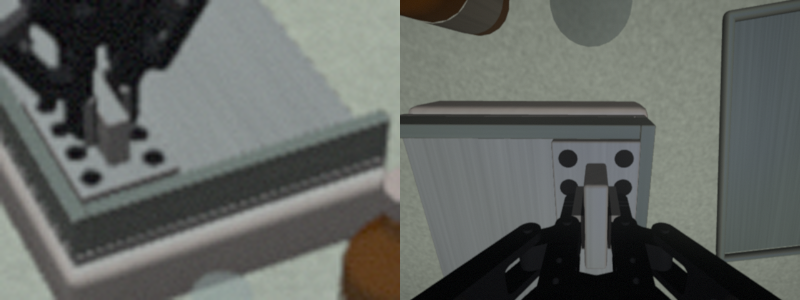

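The block looks flush on both sides in the wrist view: its far edge is at about (595,140) and its right edge at (640,170). To rule out friction holding it, I unload the vertical force and see whether it moves.

Emit:
step_arm(deltas=[0,-0.05,-0.03,0,0,0,0,0,0,-0.02,0,0,0,0,0,0,0,0,0,0,0])

```text
time: 16.95
tcp_pos: [0.6034, 0.03, 0.1067]
tool_rot: [[0.988, -0.009, 0.151], [-0.151, -0.014, 0.988], [-0.007, -1.0, -0.015]]
force: [-4.3, -14.1, -1.3]
width: 0.0133
```

```bash
python3 go.py .601 .027 .1074 -.150
python3 - <<'E'
from h import *
w=snap('wrist','w6'); f=w['frame'][:,:,::-1]
cv2.imwrite('pics/c6.png',cv2.resize(f[170:290,400:560],(800,600),interpolation=2))
E
```

```text
t 16.95 tcp [0.6034 0.03   0.1067] F [ -4.3 -14.1  -1.3] T [-3.12  0.93 -0.04] w 0.0133 q [ 0.05  0.62 -0.26  1.96  0.28  0.61 -0.54]
psi -0.152 tool y [-0.009 -0.014 -1.   ] turn y units -0.01 shift units [-0.06 -0.02 -0.11]
```

View pics/c6.png

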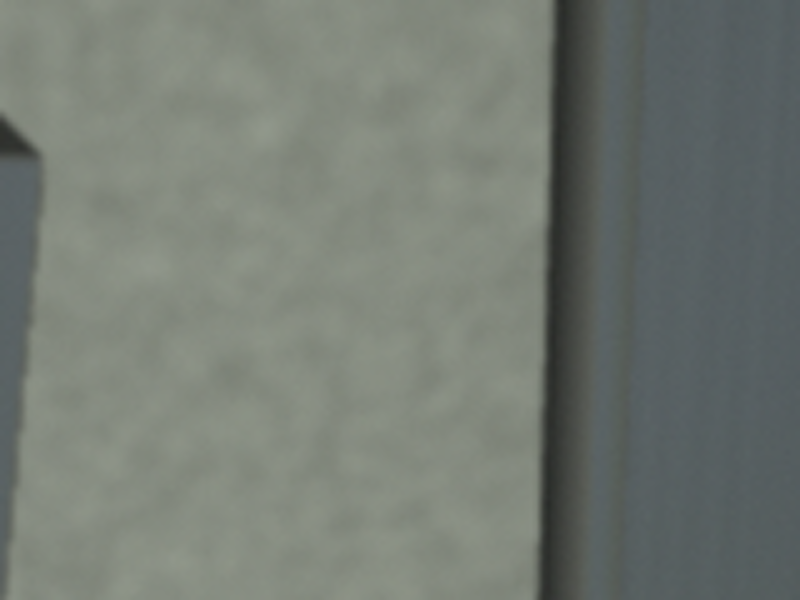

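That crop missed the corner. The forces settle it though: 14 N on the side with almost no vertical load must come from the side stop. Now I balance the pushes and check the corner properly.

Emit:
step_arm(deltas=[0,0.08,0.02,-0.08,0,0,0,0,0.04,0.01,0,0,0,0,0,0,0,0,0,0,0,0,0,0,0,0,0,0])

```text
time: 17.5
tcp_pos: [0.6033, 0.0299, 0.1066]
tool_rot: [[0.989, -0.015, 0.15], [-0.15, -0.012, 0.989], [-0.013, -1.0, -0.014]]
force: [-12.1, -9.8, 9.9]
width: 0.0132
```

```bash
python3 go.py .601 .027 .1074 -.150
python3 - <<'E'
from h import *
w=snap('wrist','w7'); f=w['frame'][:,:,::-1]
cv2.imwrite('pics/c7.png',cv2.resize(f[170:320,220:420],(800,600),interpolation=2))
E
```

```text
t 17.50 tcp [0.6033 0.0299 0.1066] F [-12.1  -9.8   9.9] T [-2.38  2.25 -0.2 ] w 0.0132 q [ 0.05  0.62 -0.26  1.95  0.28  0.62 -0.54]
psi -0.151 tool y [-0.015 -0.012 -1.   ] turn y units -0.00 shift units [-0.06 -0.03 -0.11]
```

View pics/c7.png

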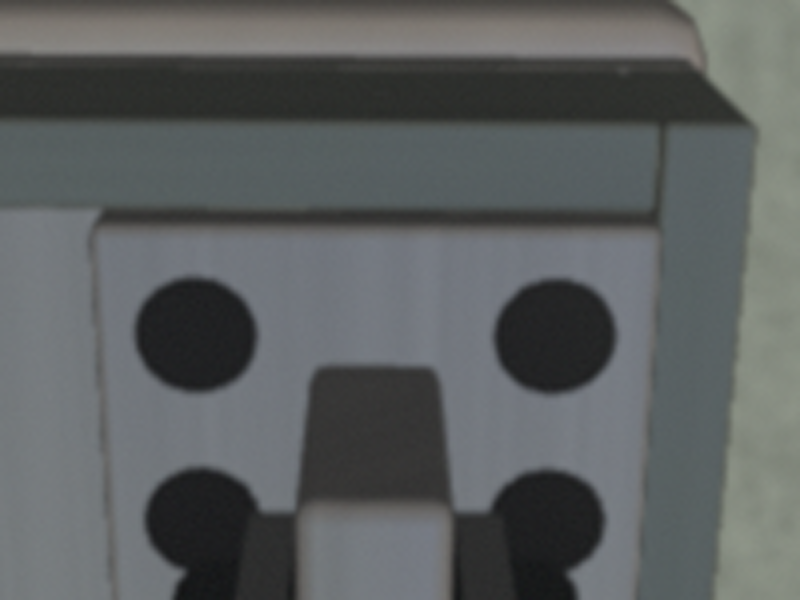

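The block edges are parallel to and against both stops: far edge at y≈212, right edge at x≈658 in the crop. I reduce the down force so that platform friction cannot stand in for stop force.

Emit:
step_arm(deltas=[0,0.03,-0.03,0.03,0,0,0,0,0,0,0,0,0,0,0,0,0,0,0,0,0,0,0,0,0,0,0,0,0,0,0,0,0,0,0,0,0,0,0,0,0,0])

```text
time: 18.3
tcp_pos: [0.6034, 0.0299, 0.1067]
tool_rot: [[0.989, -0.017, 0.15], [-0.15, -0.012, 0.989], [-0.015, -1.0, -0.015]]
force: [-13.1, -11.8, 7.0]
width: 0.0132
```

```bash
python3 go.py .601 .027 .1074 -.150
```

```text
t 18.30 tcp [0.6034 0.0299 0.1067] F [-13.1 -11.8   7. ] T [-2.46  2.16 -0.18] w 0.0132 q [ 0.05  0.62 -0.26  1.95  0.28  0.62 -0.54]
psi -0.151 tool y [-0.017 -0.012 -1.   ] turn y units -0.01 shift units [-0.07 -0.02 -0.11]
```

Emit:
step_arm(deltas=[0,0.01,-0.04,0.03,0,0,0,0,0,0,0,0,0,0,0,0,0,0,0,0,0,0,0,0,0,0,0,0,0,0,0,0,0,0,0,0,0,0,0,0,0,0])

```text
time: 19.05
tcp_pos: [0.6034, 0.0299, 0.1067]
tool_rot: [[0.988, -0.018, 0.15], [-0.151, -0.013, 0.988], [-0.016, -1.0, -0.016]]
force: [-10.9, -12.1, -0.3]
width: 0.0134
```

```bash
python3 go.py .601 .027 .1074 -.150
```

```text
t 19.05 tcp [0.6034 0.0299 0.1067] F [-10.9 -12.1  -0.3] T [-2.57  2.02 -0.08] w 0.0134 q [ 0.05  0.62 -0.26  1.95  0.28  0.62 -0.54]
psi -0.151 tool y [-0.018 -0.013 -1.   ] turn y units -0.01 shift units [-0.07 -0.02 -0.11]
```

The forces now show real contact on both stops. One last check is the knob angle, in the earlier overhead wrist picture.

Run:
```python
from h import *
f=np.load('pics/w2.npz')['frame'][:,:,::-1]
cv2.imwrite('pics/c8.png',cv2.resize(f[185:275,260:380],(800,600),interpolation=2))
```

```text
(no output)
```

View pics/c8.png

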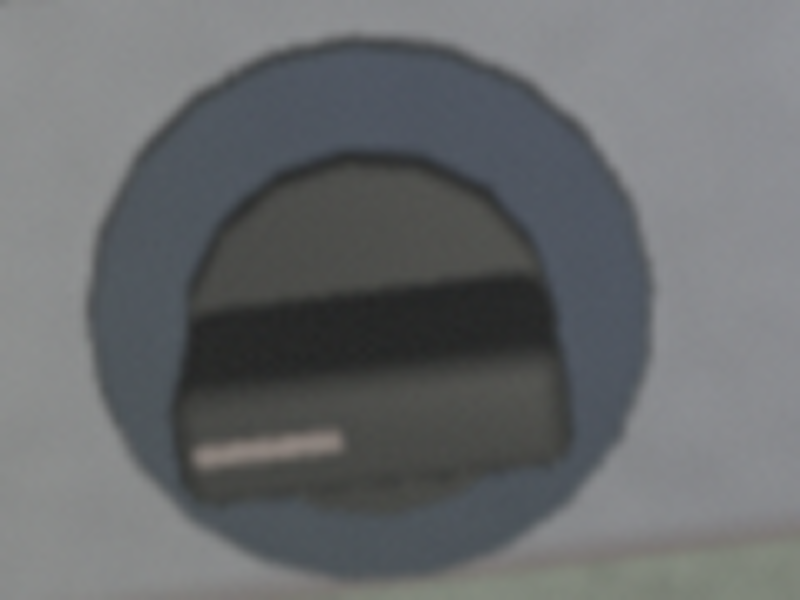

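The bar edge slope (about -0.11) matches the panel edge slope (about -0.116), so the knob is at its stop. Handing in.

```bash
python3 -c "
from h import *
print(ctrl.get_obs()['force'],ctrl.get_obs()['width']); print(ctrl.finish_job())"
```

```text
[-10.8653478  -12.06735013  -0.29964898] 0.013375405804691914
the job is handed in; nothing more can be done
None
```

I turned the shaker off first, then slid the block into the corner and handed the job in at about 19 s, still holding it against both stops. No verdict was reported.

**Knob:** I gripped the bar and turned it about 1.07 rad anticlockwise. The torque then rose to about 2 N m at the end stop. In a later close-up the bar was parallel to the shaker's x to within about 0.03 rad, inside the 0.08 limit.

**Block:** I gripped it by its rib, squared it to the stops and slid it home. My last checks showed:
- **Push:** about 9 N toward the back stop and 13 N toward the side stop. Vertical force was near zero, so platform friction could account for at most about 4 N of that.
- **Fit:** the wrist picture showed the block flush and square against both stops.
- **Tilt:** the tool leans about 0.02 rad under load, so the block should be flat within the 0.05 limit. I did not measure the block's own tilt or exact distance from the corner.
- **Position:** the tool stopped about 3 mm from where the cameras had placed home, roughly the measuring error I expected.

**One hitch:** my first push pressed down too hard (34 N) and friction jammed the block about 17 mm short of the corner. I eased off and it then slid freely.

The bystanders were not touched as far as the forces and pictures showed. I did not measure their positions again at the end.

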